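# Set the press's depth stop and seat a ferrule

### The job

Seat the brass ferrule on the chisel handle in the hand press. First pull the selector knob up and turn it counter-clockwise (seen from above) two notches, until it has dropped home in the last notch with the shortest stop post under the plunger's arm; at the middle notch let go so that the knob drops home, and take a fresh grip for the second step. Then press the plunger all the way down so that the ferrule is fully home, let the plunger spring back up, and leave the knob home in its notch and the other things on the bench where they are.

Things in the scene. Friction and masses are not known exactly. Their poses are not given: they have to be found in the camera images.
- press: grey hand press fixed to the bench, base plate 150 mm (own x) by 290 mm (own y), 18 mm thick; origin at the centre of its underside, z up, own -x its front (faces the robot, yaw varies). At own y = +75 mm stands the upright selector; at own y = -75 mm the upright plunger over the chisel handle, on a column behind (own +x) with an overhang to z = 150 mm. Highest part: plunger head, 184 mm
- selector_knob: the selector's black bar knob: 64 mm long (own x), 16 mm thick (own y; grip across this), 40 mm high; origin at the bar's middle, 152 mm above the bench when home, on the vertical axis about which it turns. Own +x is its pointed nose. Below the bar is a 14 mm stem with a cross dog in a notched crown; the plunger's steel arm passes 12 mm below the bar's underside, 34 mm or more from the stem axis
- knob_grip (a point): the middle of the knob's bar (same point as the knob's origin), where to grip it; moves with the knob
- selector_turn (a joint): turn of knob and turret, rad, counter-clockwise from above positive. Notches: 0 (start; tall stop post under the plunger's arm; nose 105 deg from the press's +x, to its left), 1.309 (middle notch and post; nose to the front), 2.618 (last notch; shortest post; nose towards the plunger side). Play about 0.06; ends at -0.06 and 2.68. Turns easily (0.03 N m) when lifted, stays where left
- selector_lift (a joint): how far the knob is pulled up, m: 0 when home in a notch. A spring pulls it down (about 4 N at 0, 6 N at 14 mm). It must be up over 10 mm to turn from notch to notch, hard limit 22 mm; 15 mm is a good pull. Let go within about 0.1 rad of a notch, it drops home by itself; elsewhere it stays up on the crown, 10 mm high
- plunger (a joint): how far the sprung plunger is pressed down, m: 0 up, about 0.0185 when it has pushed the ferrule fully home. With the tall post under its arm it stops after 2 mm, with the middle post after 9.5 mm. The spring gives 2.5 N at the top and 6 N at the bottom, the ferrule adds 3 N over the last 10 mm, then it is hard; it springs back when released
- plunger_top (a point): the centre of the top of the plunger's round black palm head, 60 mm across, 14 mm thick; 184 mm above the bench when up; moves with it
- ferrule (a joint): how far the brass ferrule (29 mm across, 16 mm high) is pushed onto the handle, m: 0 to 0.002 at the start, 0.010 fully home on the shoulder; stays where it is pushed
- ferrule_top (a point): the centre of the ferrule's top, 88 mm above the bench when the ferrule is at 0; under the plunger's ram
- wax_tin: an open round tin of wax, 61 mm across, 18 mm high; stands on the press base between selector and plunger; origin at the centre of its underside. Leave it alone
- offcut: a pine offcut, 75x51x18 mm, front left on the bench; leave it alone
- tea_glass: a drinking glass, 85 mm across, 90 mm high, front right on the bench; leave it alone
- chisel_a: a carving chisel with a dark handle, about 180 mm long, right of the press; leave it alone
- chisel_b: a carving chisel with a wooden handle, about 180 mm long, left of the press; leave it alone

How it is judged (in metres and radians):
On the way, in this order (a step that is already met when the one before it is completed fails the run):
1. the knob has been turned to the middle notch, dropped home there and let go (value of joint selector_turn between 1.19 and 1.43 rad and value of joint selector_lift below 0.002 m and contact force between the fingers and selector_knob below 0.3 N), for 0.2 s.
2. the knob has been turned to the last notch, dropped home there and let go (value of joint selector_turn between 2.5 and 2.74 rad and value of joint selector_lift below 0.002 m and contact force between the fingers and selector_knob below 0.3 N), for 0.2 s.
3. the plunger has been pressed down until the ferrule is fully home (value of joint selector_turn between 2.5 and 2.74 rad and value of joint selector_lift below 0.002 m and value of joint ferrule above 0.0085 m and value of joint plunger above 0.016 m), for 0.1 s.
At the end, for the whole second after the job is handed in: the knob rests in the last notch (turn 2.618 +/- 0.12 rad, lifted less than 2 mm) and is let go, the ferrule is pushed on by at least 8.5 of its 10 mm, and the plunger has sprung back to within 3 mm of its top, all at rest (all of step 2 and value of joint ferrule above 0.0085 m and value of joint plunger below 0.003 m and velocity of joint plunger below 0.01 m/s and velocity of joint selector_turn below 0.05 rad/s); the robot touches nothing.
It fails at once if the wax tin or the offcut is pushed more than 30 mm from its place (distance of any of wax_tin, offcut from where it was at the start of the episode above 0.03 m).
It fails at once if the glass is pushed more than 30 mm from its place (distance of tea_glass from where it was at the start of the episode above 0.03 m).
It fails at once if a chisel is pushed more than 30 mm from its place (distance of any of chisel_a, chisel_b from where it was at the start of the episode above 0.03 m).
It also fails if it takes over 64 s, if anything falls off the work surface, if the arm or the gripper's body presses on something with over 40 N, if the wrist force passes 120 N, or if a joint passes its speed limit or range.

### The arm

A 7-joint arm with a two-finger parallel gripper is mounted at the origin on a cart in front of the work surface, level with it; the furniture and walls round the work are solid. World frame = base frame: x ahead of the robot, y to its left, z up, the work surface at z = 0. Lengths are in mm, angles in rad, forces in N, time in s.
With the tool pointing down it reaches from about 400 to 875 mm from the base axis. Payload 4.4 kg.
Tool frame: the origin (TCP) lies at the very end of the fingers, on their centre line; the grasp point (between the pads) lies 19 mm behind it; z points along the fingers, x is the direction in which the jaws open and shut, and the axes are right-handed (so a half turn about z gives the same grasp; the last joint's range is limited). The gripper opens to 85 mm and grips with 20 to 120 N. Pads are 22 mm wide; open, the fingers measure 114 mm over their backs; the gripper's body (76 mm by 85 mm) begins 54 mm behind the grasp point. The pads swing forward as they close: fully open they stand 13 mm farther back than shut.
Start: joints at [-1.326, 0.628, 0.038, 1.517, -0.027, 0.996, -0.02], TCP at [198.759, 618.88, 231.313] pointing down, gripper open.
Joint ranges: [-3.06, 3.06], [-0.37, 2.12], [-1.25, 1.32], [0.18, 2.47], [-1.1, 4.24], [0.23, 1.98], [-2.94, 2.94]. Speed limits (rad/s): [2.57, 2.57, 3.14, 3.14, 3.14, 3.14, 3.14].

### API

Orientations are given as [roll, pitch, yaw] about the fixed x, y, z axes, in that order (R = Rz(yaw) Ry(pitch) Rx(roll)).
In Python, from cell import ctrl, get_image, job, models gives the robot as it stands.
- The arm moves only by the tool move_arm, never from a script. Its argument "moves" is a list that holds one entry, the list of rows, each a list of 6 numbers: the shift along the tool's x, y, z in m, then the turn, a rotation vector about the tool's x, y, z in rad. A call has 1 to 20 rows; each row is the pose to reach, as a shift and turn from the pose commanded when the call began, along the tool's axes at that moment; what a row does not reach only later rows make up. A row lasts 1/8 s, in which the tool goes at most 62.5 mm and 10.7 degrees, less where a joint would pass 70% of its speed; a pose out of reach is approached as far as the arm can. A call with a gripper value outside its range is refused whole. "jaw" is the opening, from 0 (shut) to 1 (fully open), set as the call begins (left out, the last holds). The fingers move at their own pace and stop on an object; the grip force is fixed at half the most. Time passes only in rows, so rows that repeat a pose let the fingers close. It gives the time, the measured TCP pose, the force and the opening at its end, in the units of the state.
- ctrl.read_state(): the state, without advancing time (a new reading comes with each control period).
- get_image(name): name is "scene" or "top"; returns a dict with "color" (480x640x3 uint8, blue, green, red), "fov_y" (degrees; the focal length in pixels is half the picture's height over the tangent of half this angle, whatever the lens; pixels are square), "cx", "cy" (the principal point, pixels), "origin" and "orientation" of the camera in the world. Camera axes: x right, y up, looking along -z (the intrinsics and any distortion apply to the point x, -y, -z); pixel columns grow to the right and rows downward; lengths in mm; the calibration is good to about 2 mm. A picture is of the moment at which its call begins. There is no depth.
- job.finish_job(): hands the job in, once; it reports no verdict.
Trained networks look in the newest picture that a camera, given by its name, has taken for a name from the list of things; names that differ only in an ending like _2 or _b are one class to them, and where a whole thing is asked for, a point or a joint stands for the part that bears it (a point fixed in the world has none). Each returns a list of dicts, best first, with "score" (0 to 1); they miss things now and then, are a little off and sometimes report something else, mostly with a low value. They report only what shows in the picture. A call takes as long as a camera call.
- models.cut_out(camera, thing): "pixels" (480x640 bool, what is visible of it) and "uv" ([column, row] in pixels, amid what is visible of it).
- models.place_of(camera, thing): "uv" ([column, row] in pixels: a listed point, or the origin of a listed thing).
The state is a dict: "clock": time; "qpos": joint angles; "qd": joint speeds; "tau": joint torques, N m; "eef_pos": TCP position; "tool_rot": TCP orientation; "force": force on the tool from outside, world axes, zero at the start; "torque": the same for the moment, N m; "width": finger opening in mm.
Only numpy, scipy, OpenCV 4.12 (cv2) and the standard library are available. Lean on these libraries where they do the work, as an engineer would, in place of code of your own. Each camera call takes 0.05 s, during which the arm holds its last target.

## Working session

There is one attempt and no reset: what is moved stays moved. The work goes in short steps, Python scripts to look and compute and a tool call to move; the robot and the scene stay as the last step left them, time stands still between calls to the robot, and variables do not carry over. Pictures are saved under pics/ and viewed, and the job is handed in when it is done.

Besides the shell and the picture viewer there is one more tool, called after "Emit:" as name(argument=value, ...), one argument or row to a line, values as JSON. move_arm: Moves the arm, as the interface text tells. Its arguments: {"type":"object","properties":{"moves":{"type":"array","items":{"type":"array","items":{"type":"array","items":{"type":"number"}}}},"jaw":{"type":"number"}},"required":["moves"]}

```bash
ls; mkdir -p pics
cat > h.py <<'E'
import numpy as np, cv2
from scipy.spatial.transform import Rotation as R
from cell import ctrl,get_image,job,models
def snap(cam,name):
    im=get_image(cam); cv2.imwrite(f'pics/{name}.png',im['color']); return im
E
python3 - <<'E'
from h import *
s=ctrl.read_state(); print({k:np.round(v,3) for k,v in s.items()})
for c in('scene','top'):
    im=snap(c,c+'0'); print(c,{k:v for k,v in im.items() if k!='color'})
    for t in('knob_grip','plunger_top','ferrule_top','press','wax_tin','selector_knob'):
        print(t,[(np.round(d['uv'],1),round(d['score'],2)) for d in models.place_of(c,t)][:2])
E
```

```text
pics
{'clock': np.float64(0.0), 'qpos': array([-1.326,  0.629,  0.038,  1.518, -0.027,  0.996, -0.02 ]), 'qd': array([ 0.001,  0.001,  0.   ,  0.001, -0.001,  0.001,  0.   ]), 'tau': array([ 1.0000e-03, -5.6340e+01,  1.2260e+00, -1.9345e+01,  1.1000e-02,
        1.1000e-02, -0.0000e+00]), 'eef_pos': array([198.532, 618.263, 230.359]), 'tool_rot': array([-3.142e+00,  2.000e-03,  1.260e+00]), 'force': array([ 0.161, -0.022, -0.115]), 'torque': array([-0.031, -0.043,  0.05 ]), 'width': np.float64(85.147)}
scene {'fov_y': 56.415757550193796, 'cx': 319.79469984503265, 'cy': 239.12782317808552, 'origin': array([-342.13613345, -562.06643519,  741.85026305]), 'orientation': array([ 1.04011316, -0.01634845, -0.98091399])}
knob_grip [(array([301. , 222.3]), 0.69)]
plunger_top [(array([341.6, 231.2]), 0.61)]
ferrule_top [(array([336.8, 262.3]), 0.45)]
press [(array([319.3, 275.6]), 0.98)]
wax_tin [(array([312.8, 277.4]), 0.58)]
selector_knob [(array([302.6, 217.6]), 0.83)]
top {'fov_y': 53.190507865921255, 'cx': 316.888920314449, 'cy': 236.44545688127766, 'origin': array([ 410.45972165,  -12.60327396, 1196.92613295]), 'orientation': array([ 0.07560663,  0.01417085, -1.56341262])}
knob_grip [(array([280.7, 204.8]), 0.62)]
plunger_top [(array([343.5, 222.5]), 0.97)]
ferrule_top [(array([456.6, 218. ]), 0.41), (array([346. , 222.3]), 0.4)]
press [(array([315.3, 220.9]), 0.67)]
wax_tin [(array([314.4, 236.9]), 0.7)]
selector_knob [(array([281.3, 204.5]), 0.71)]
```

View pics/scene0.png

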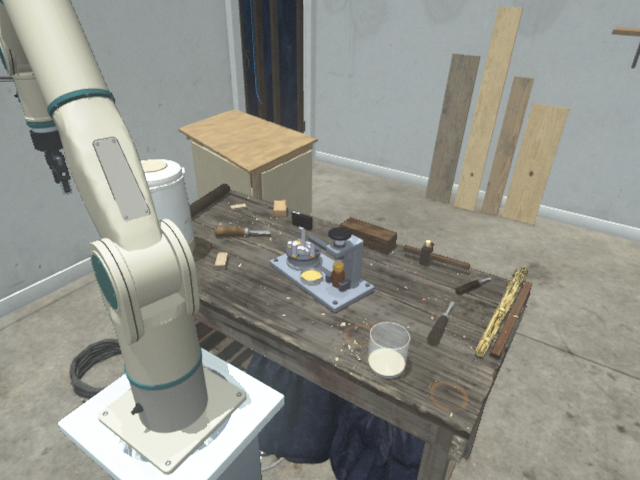

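View pics/top0.png

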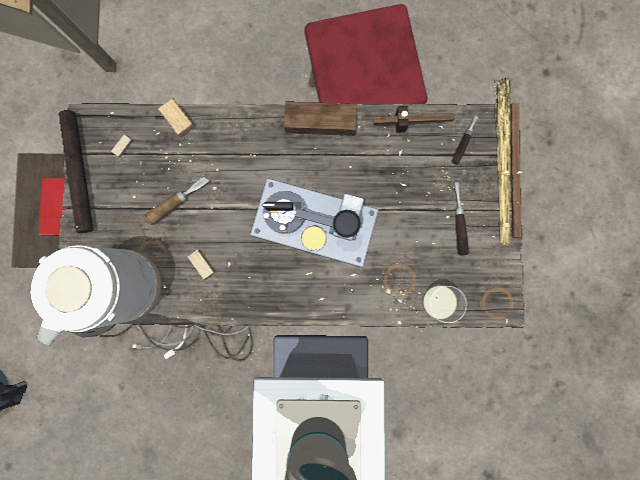

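```bash
cat >> h.py <<'E'
def ray(im,uv):
    f=240/np.tan(np.radians(im['fov_y']/2))
    d=np.array([(uv[0]-im['cx'])/f,-(uv[1]-im['cy'])/f,-1])
    return np.array(im['origin']),R.from_euler('xyz',im['orientation']).apply(d)
def atz(im,uv,z):
    o,d=ray(im,uv); return o+d*(z-o[2])/d[2]
def tri(a,b):
    (o,d),(p,e)=a,b; d=d/np.linalg.norm(d);e=e/np.linalg.norm(e)
    t=np.linalg.lstsq(np.c_[d,-e],p-o,rcond=None)[0]
    return (o+d*t[0]+p+e*t[1])/2,np.linalg.norm(o+d*t[0]-p-e*t[1])
def proj(im,P):
    f=240/np.tan(np.radians(im['fov_y']/2))
    q=R.from_euler('xyz',im['orientation']).inv().apply(np.array(P)-im['origin'])
    return np.array([im['cx']+f*q[0]/-q[2],im['cy']-f*q[1]/-q[2]])
E
python3 - <<'E'
from h import *
S=get_image('scene');T=get_image('top')
for n,z,us,ut in(('knob',152,(301.5,220),(281,204.7)),('plt',184,(341.6,231.2),(343.5,222.5)),('tin',18,(312.8,277.4),(314.4,236.9))):
    print(n,atz(S,us,z),atz(T,ut,z),tri(ray(S,us),ray(T,ut)))
for n,a,b in(('scene',S,0),('top',T,0)):
    c=a['color'][150:330,220:420]; cv2.imwrite(f'pics/{n}0z.png',cv2.resize(c,None,fx=4,fy=4,interpolation=cv2.INTER_CUBIC)[:600])
E
```

```text
knob [556.98550702  89.961457   152.        ] [559.03888756  82.25543045 152.        ] (array([556.58798752,  85.08663104, 153.74297749]), np.float64(7.4265659028842865))
plt [518.27646221 -63.86905934 184.        ] [517.12657697 -53.94455946 184.        ] (array([519.90618742, -57.80518255, 180.96942476]), np.float64(8.91096172852479))
tin [503.06208856  12.93234268  18.        ] [498.48464172  10.89467772  18.        ] (array([498.49704518,  10.4210713 ,  21.65302936]), np.float64(0.9834150138140846))
```

The press is centred at about (315,222) in the top picture. The knob is at (279,206) with its nose to the left, and the plunger head is at (346,222). The two views disagree by several mm, so I'll zoom in.

View pics/scene0z.png

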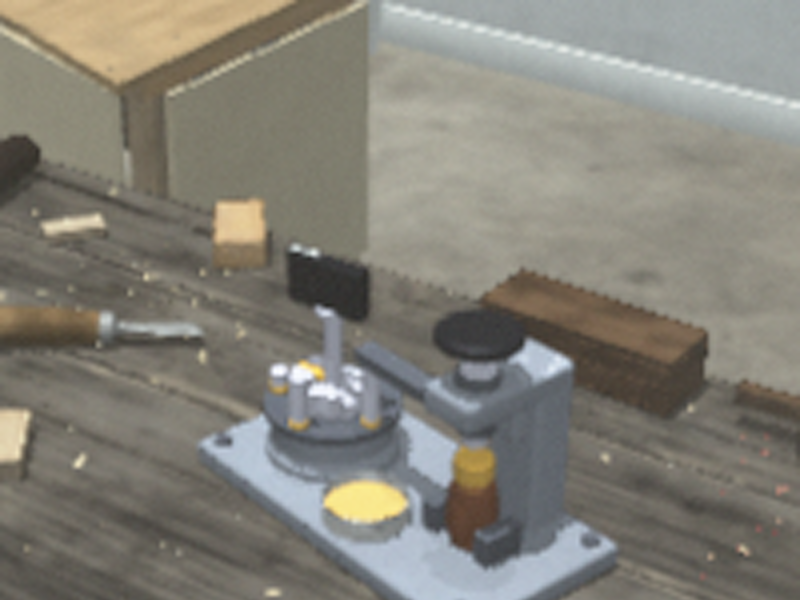

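View pics/top0z.png

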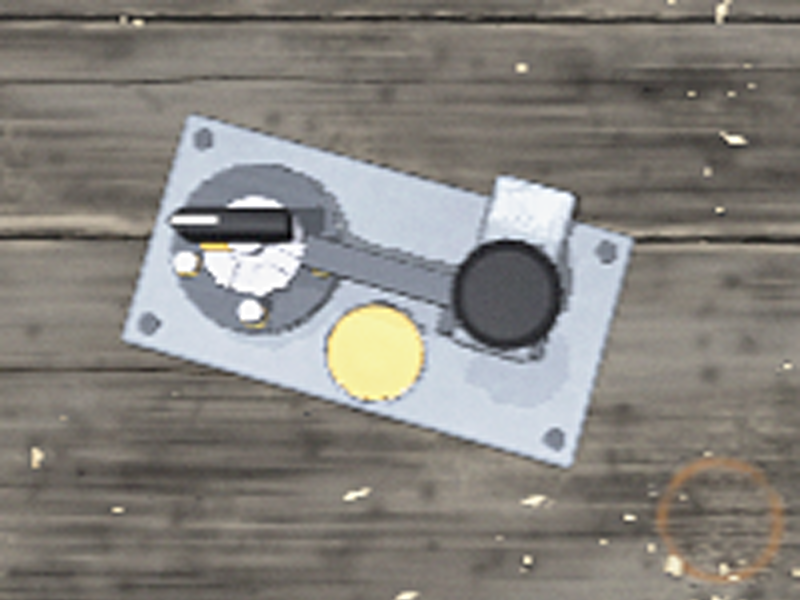

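Run:
```python
from h import *
from scipy.optimize import least_squares
S=get_image('scene');T=get_image('top')
z=lambda x,y:np.array([(x+.5)/4-.5+220,(y+.5)/4-.5+150])
# corners top: (+x,+y) (+x,-y) (-x,-y) (-x,+y); top picture up = +x world, left=+y
tc=[(188,115),(635,238),(570,467),(124,340)]
L=[(75,145,18),(75,-145,18),(-75,-145,18),(-75,145,18)]
obs=[(T,l,z(*p)) for l,p in zip(L,tc)]
obs+= [(T,(0,-75,184),z(507,293)),(S,(0,-75,184),z(480,334)),(T,(0,75,172),z(231,221)),(S,(0,75,172),z(330,270)),(S,(-75,145,18),z(200,443)),(S,(75,-145,18),z(617,550))]
def W(p,l): return np.r_[p[0],p[1],0]+R.from_euler('z',p[2]).apply(l)
def res(p,o): return np.concatenate([proj(im,W(p,l))-uv for im,l,uv in o])
for nm,o in(('top',[k for k in obs if k[0] is T]),('scene',[k for k in obs if k[0] is S]),('both',obs)):
    r=least_squares(res,[510,10,-.26],args=(o,)); p=r.x
    print(nm,p,'\n',np.round(r.fun.reshape(-1,2),1).tolist())
    print(' knob',W(p,(0,75,152)),'pl',W(p,(0,-75,184)),'nose yaw',p[2]+np.radians(105))
```

```text
top [ 5.35796557e+02  1.25874043e+01 -2.67126130e-01] 
 [[-0.6, -0.9], [0.1, -0.6], [0.3, 0.6], [-1.5, 0.6], [-0.1, 0.2], [1.5, 0.1]]
 knob [555.59360085  84.92741428 152.        ] pl [515.9995129  -59.75260576 184.        ] nose yaw 1.5654695850742149
scene [ 5.28452897e+02  8.17965578e+00 -2.88054248e-01] 
 [[-0.4, -0.2], [0.7, -1.6], [-1.4, 0.3], [1.0, 0.8]]
 knob [549.75943515  80.08953977 152.        ] pl [507.14635809 -63.73022821 184.        ] nose yaw 1.5445414662237436
both [ 5.34881413e+02  1.20735503e+01 -2.70576400e-01] 
 [[-0.2, -0.7], [0.4, -0.0], [0.4, 1.2], [-1.3, 0.7], [0.1, 0.7], [0.0, -1.8], [1.8, 0.4], [0.6, -2.7], [-1.5, -0.7], [1.1, -1.4]]
 knob [554.92793077  84.34482474 152.        ] pl [514.83489435 -60.19772411 184.        ] nose yaw 1.5620193150467312
```

Run:
```python
from h import *
S=get_image('scene');T=get_image('top')
print(tri(ray(S,(160,166)),ray(T,(68,289))))
print(proj(T,(198,618,231)),proj(S,(198,618,231)))
s=ctrl.read_state();print(s['eef_pos'],s['clock'])
```

```text
(array([384.47972196, 464.20365344, 284.52537787]), np.float64(25.07386357952999))
[  6.90135904 377.21940168] [ 64.40065732 191.46914957]
[198.76570381 618.87791217 231.33472468] 1.0
```

```bash
cat >> h.py <<'E'
def rel(P,yaw):
    s=ctrl.read_state(); r0=R.from_euler('xyz',s['tool_rot'])
    d=r0.inv().apply(np.array(P)-s['eef_pos'])/1000
    v=(r0.inv()*R.from_euler('xyz',[np.pi,0,yaw])).as_rotvec()
    return np.round(np.r_[d,v],4)
E
python3 - <<'E'
from h import *
print(rel((555,84.5,450),-.005),rel((555,84.5,205),-.005))
print(ctrl.read_state()['tool_rot'])
E
```

```text
[-0.3998  0.5026 -0.2187 -0.     -0.      1.265 ] [-0.3998  0.5026  0.0263 -0.     -0.      1.265 ]
[-3.14158418e+00 -3.46143475e-05  1.26002416e+00]
```

Emit:
move_arm(
  moves=[
    [[0,0,-0.06,0,0,0],[0,0,-0.12,0,0,0],[0,0,-0.18,0,0,0],[0,0,-0.22,0,0,0],[-0.036,0.045,-0.22,0,0,0.115],[-0.072,0.09,-0.22,0,0,0.23],[-0.108,0.136,-0.22,0,0,0.345],[-0.144,0.181,-0.22,0,0,0.46],[-0.18,0.226,-0.22,0,0,0.575],[-0.216,0.271,-0.22,0,0,0.69],[-0.252,0.317,-0.22,0,0,0.805],[-0.288,0.362,-0.22,0,0,0.92],[-0.324,0.407,-0.22,0,0,1.035],[-0.36,0.452,-0.2,0,0,1.15],[-0.4,0.503,-0.15,0,0,1.265],[-0.4,0.503,-0.1,0,0,1.265],[-0.4,0.503,-0.05,0,0,1.265],[-0.4,0.503,0,0,0,1.265],[-0.4,0.503,0.025,0,0,1.265],[-0.4,0.503,0.025,0,0,1.265]],
  ],
  jaw=1,
)

```text
clock: 3.5
eef_pos: [553.9, 84.2, 204.7]
tool_rot: [3.141, 0.004, -0.005]
force: [0.3, 0.2, 0.9]
width: 85.0
```

Run:
```python
from h import *
T=snap('top','top1');S=snap('scene','scene1')
s=ctrl.read_state(); print({k:np.round(s[k],3) for k in('clock','eef_pos','tool_rot','force','width','qpos')})
print(proj(T,s['eef_pos']),proj(S,s['eef_pos']))
a=cv2.resize(T['color'][150:290,220:400],None,fx=4,fy=4);cv2.imwrite('pics/top1z.png',a)
a=cv2.resize(S['color'][130:280,230:420],None,fx=4,fy=4);cv2.imwrite('pics/scene1z.png',a)
```

```text
{'clock': np.float64(3.6), 'eef_pos': array([556.078,  84.211, 207.22 ]), 'tool_rot': array([-3.141e+00, -1.000e-03, -5.000e-03]), 'force': array([ 0.715, -0.111,  0.288]), 'width': np.float64(85.435), 'qpos': array([-0.486,  0.566,  0.44 ,  1.803, -0.312,  0.84 ,  0.1  ])}
[277.69132858 202.35429778] [302.92385668 202.85716087]
```

View pics/top1z.png

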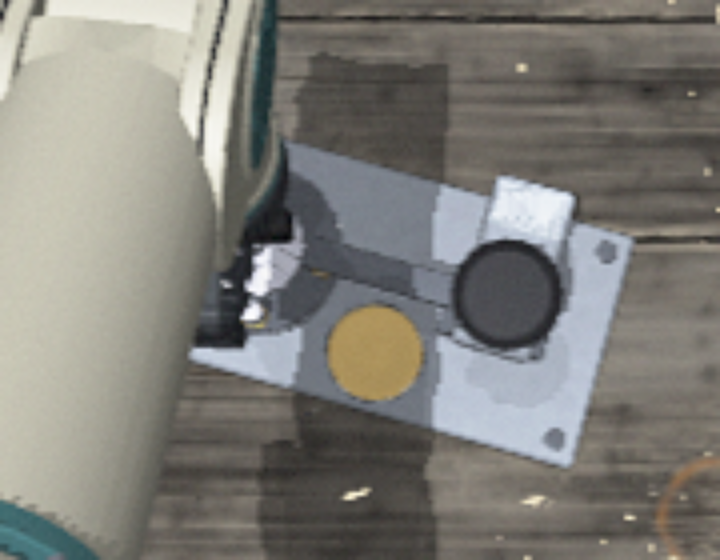

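View pics/scene1z.png

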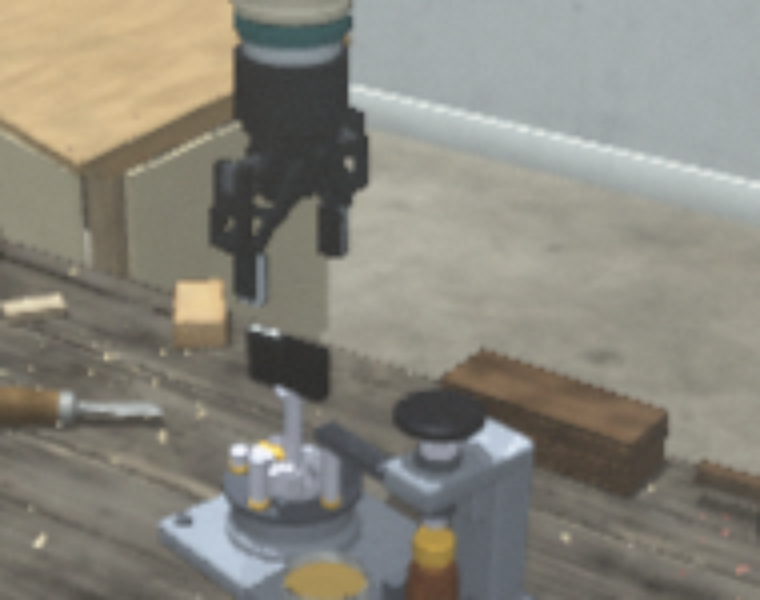

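The scene picture shows the open fingers straddling the knob bar, with pad tips at zoomed (250,300) and (335,255) and the bar between and below them. Next I go down and close.

Emit:
move_arm(
  moves=[
    [[0,0,0.03,0,0,0],[0,0,0.055,0,0,0],[0,0,0.071,0,0,0],[0,0,0.071,0,0,0]],
  ],
)

```text
clock: 4.1
eef_pos: [555.4, 84.2, 135.4]
tool_rot: [-3.142, 0.0, -0.005]
force: [0.4, 0.4, -0.3]
width: 85.6
```

Emit:
move_arm(
  moves=[
    [[0,0,0,0,0,0],[0,0,0,0,0,0],[0,0,0,0,0,0],[0,0,0,0,0,0],[0,0,0,0,0,0],[0,0,0,0,0,0]],
  ],
  jaw=0.1,
)

```text
clock: 4.85
eef_pos: [556.6, 84.2, 135.9]
tool_rot: [-3.141, -0.003, -0.005]
force: [2.0, -0.0, 2.5]
width: 15.3
```

Run:
```python
from h import *
for i in range(2):
    S=snap('scene','scene2')
    s=ctrl.read_state(); print({k:np.round(s[k],3) for k in('clock','eef_pos','tool_rot','force','torque','width')})
a=cv2.resize(S['color'][130:280,230:420],None,fx=4,fy=4);cv2.imwrite('pics/scene2z.png',a)
```

```text
{'clock': np.float64(4.9), 'eef_pos': array([556.518,  84.196, 135.833]), 'tool_rot': array([-3.141e+00, -2.000e-03, -5.000e-03]), 'force': array([ 3.826, -0.419,  3.916]), 'torque': array([ 0.007, -0.52 , -0.013]), 'width': np.float64(15.569)}
{'clock': np.float64(4.95), 'eef_pos': array([556.497,  84.178, 135.817]), 'tool_rot': array([-3.141e+00, -2.000e-03, -5.000e-03]), 'force': array([ 2.92 , -0.515,  3.312]), 'torque': array([ 0.042, -0.548, -0.017]), 'width': np.float64(15.369)}
```

View pics/scene2z.png

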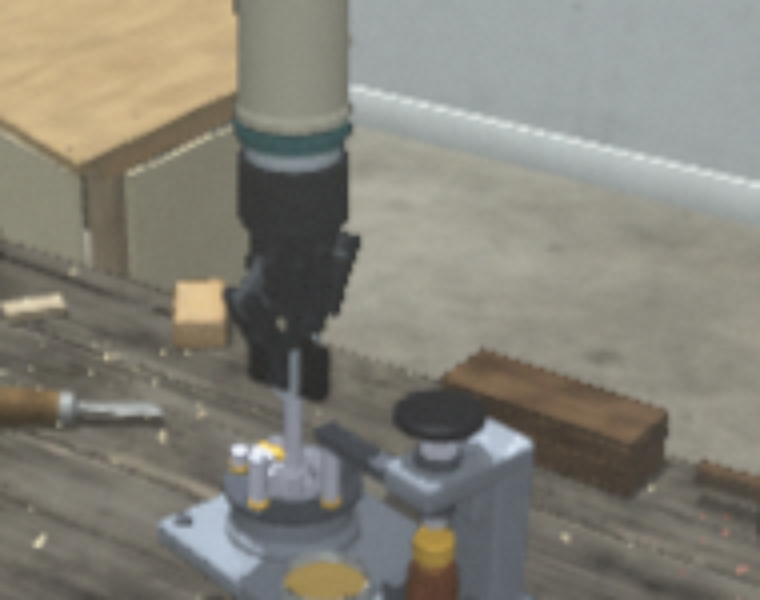

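Emit:
move_arm(
  moves=[
    [[0.0015,0,-0.005,0,0,0],[0.0015,0,-0.01,0,0,0],[0.0015,0,-0.015,0,0,0],[0.0015,0,-0.016,0,0,0],[0.0015,0,-0.016,0,0,0]],
  ],
)

```text
clock: 5.58
eef_pos: [556.5, 84.2, 151.1]
tool_rot: [3.142, 0.001, -0.005]
force: [3.6, 0.9, -6.4]
width: 15.7
```

Run:
```python
from h import *
for i in range(2):
    S=snap('scene','scene3')
    s=ctrl.read_state(); print({k:np.round(s[k],3) for k in('clock','eef_pos','tool_rot','force','torque','width')})
a=cv2.resize(S['color'][130:280,230:420],None,fx=4,fy=4);cv2.imwrite('pics/scene3z.png',a)
```

```text
{'clock': np.float64(5.625), 'eef_pos': array([556.544,  84.177, 151.062]), 'tool_rot': array([ 3.141e+00,  1.000e-03, -5.000e-03]), 'force': array([ 3.521,  0.047, -6.58 ]), 'torque': array([ 0.063, -0.836,  0.036]), 'width': np.float64(15.503)}
{'clock': np.float64(5.675), 'eef_pos': array([556.505,  84.185, 151.058]), 'tool_rot': array([ 3.142e+00,  1.000e-03, -5.000e-03]), 'force': array([ 4.323,  1.26 , -6.854]), 'torque': array([ 0.012, -0.794,  0.016]), 'width': np.float64(15.018)}
```

View pics/scene3z.png

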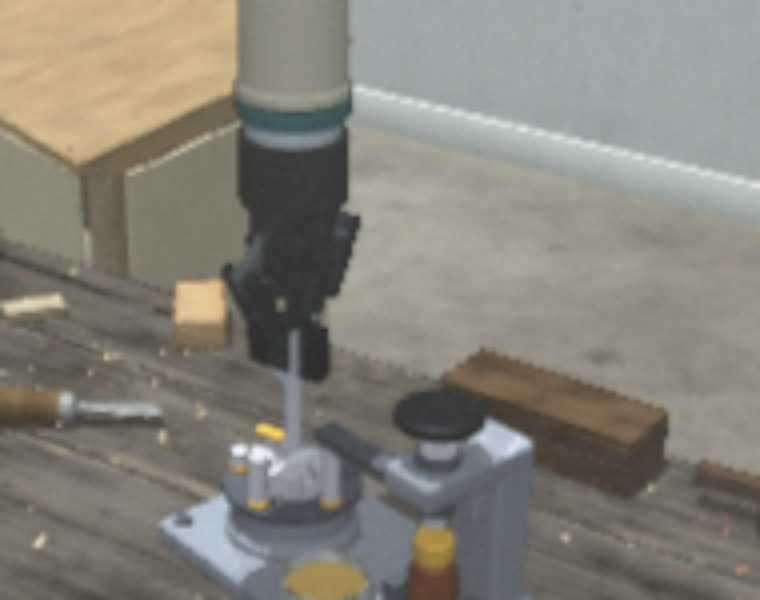

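Knob lifted: the wrist force is about -6.5 N and the dog is clear of the crown. Next, turn 75° counter-clockwise.

Emit:
move_arm(
  moves=[
    [[0,0,0,0,0,-0.13],[0,0,0,0,0,-0.27],[0,0,0,0,0,-0.42],[0,0,0,0,0,-0.57],[0,0,0,0,0,-0.72],[0,0,0,0,0,-0.87],[0,0,0,0,0,-1.02],[0,0,0,0,0,-1.16],[0,0,0,0,0,-1.26],[0,0,0,0,0,-1.309],[0,0,0,0,0,-1.309],[0,0,0,0,0,-1.309]],
  ],
)

```text
clock: 7.18
eef_pos: [557.7, 84.9, 151.3]
tool_rot: [3.14, -0.001, 1.305]
force: [5.0, 2.5, -6.9]
width: 14.9
```

Run:
```python
from h import *
for i in range(2):
    S=snap('scene','scene4')
    s=ctrl.read_state(); print({k:np.round(s[k],3) for k in('clock','eef_pos','tool_rot','force','torque','width')})
a=cv2.resize(S['color'][130:280,230:420],None,fx=4,fy=4);cv2.imwrite('pics/scene4z.png',a)
```

```text
{'clock': np.float64(7.225), 'eef_pos': array([557.671,  84.931, 151.353]), 'tool_rot': array([ 3.140e+00, -1.000e-03,  1.305e+00]), 'force': array([ 5.706,  1.427, -6.372]), 'torque': array([ 0.366, -1.024,  0.023]), 'width': np.float64(15.04)}
{'clock': np.float64(7.275), 'eef_pos': array([557.662,  84.923, 151.371]), 'tool_rot': array([ 3.140e+00, -1.000e-03,  1.305e+00]), 'force': array([ 4.2  ,  2.613, -6.963]), 'torque': array([ 0.38 , -1.028, -0.028]), 'width': np.float64(15.19)}
```

View pics/scene4z.png

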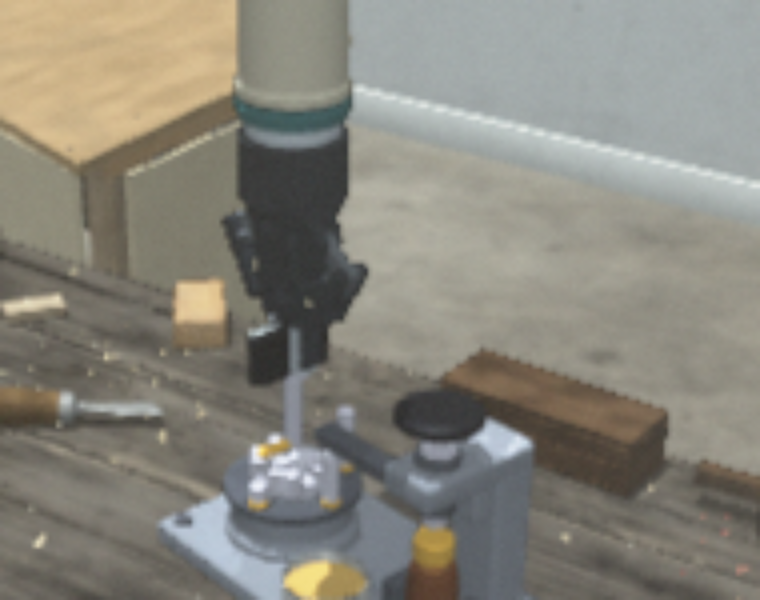

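The picture shows the bar turned so the nose points to the front and is still gripped. Next, lower it home.

Emit:
move_arm(
  moves=[
    [[0.001,0.001,0.005,0,0,-0.004],[0.001,0.001,0.01,0,0,-0.004],[0.001,0.001,0.0155,0,0,-0.004],[0.001,0.001,0.0155,0,0,-0.004]],
  ],
)

```text
clock: 7.78
eef_pos: [557.8, 85.0, 135.9]
tool_rot: [-3.141, 0.0, 1.308]
force: [1.4, 1.3, -0.8]
width: 15.3
```

Run:
```python
from h import *
for i in range(2):
    S=snap('scene','scene5')
    s=ctrl.read_state(); print({k:np.round(s[k],3) for k in('clock','eef_pos','tool_rot','force','torque','width')})
```

```text
{'clock': np.float64(7.825), 'eef_pos': array([557.858,  84.98 , 135.892]), 'tool_rot': array([-3.141,  0.   ,  1.308]), 'force': array([0.755, 2.256, 0.077]), 'torque': array([ 0.188, -0.336,  0.015]), 'width': np.float64(15.473)}
{'clock': np.float64(7.875), 'eef_pos': array([557.853,  84.991, 135.906]), 'tool_rot': array([-3.141, -0.   ,  1.308]), 'force': array([ 1.844,  1.729, -0.529]), 'torque': array([ 0.204, -0.315,  0.046]), 'width': np.float64(15.018)}
```

Emit:
move_arm(
  moves=[
    [[0,0,0,0,0,0],[0,0,0,0,0,0],[0,0,0,0,0,0],[0,0,0,0,0,0],[0,0,-0.025,0,0,0],[0,0,-0.05,0,0,0],[0,0,-0.05,0,0,0],[0,0,-0.05,0,0,0]],
  ],
  jaw=0.7,
)

```text
clock: 8.88
eef_pos: [557.5, 84.8, 185.2]
tool_rot: [-3.141, 0.0, 1.308]
force: [0.5, -0.0, -0.5]
width: 59.8
```

Run:
```python
from h import *
S=snap('scene','scene6')
s=ctrl.read_state(); print({k:np.round(s[k],3) for k in('clock','eef_pos','tool_rot','force','torque','width')})
a=cv2.resize(S['color'][130:280,230:420],None,fx=4,fy=4);cv2.imwrite('pics/scene6z.png',a)
```

```text
{'clock': np.float64(8.925), 'eef_pos': array([557.322,  84.779, 184.942]), 'tool_rot': array([-3.140e+00,  1.000e-03,  1.308e+00]), 'force': array([ 0.11 , -0.196,  0.124]), 'torque': array([-0.039, -0.043,  0.001]), 'width': np.float64(59.732)}
```

View pics/scene6z.png

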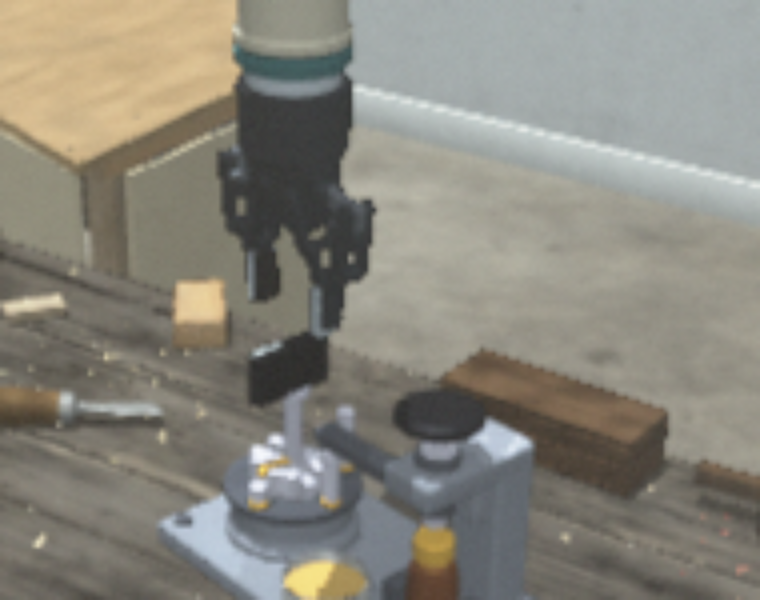

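The bar is at the same height as at the start, centred near zoomed (288,368), so it is home in the middle notch with the fingers clear. Next, take a fresh grip.

Emit:
move_arm(
  moves=[
    [[0,0,0.025,0,0,0],[0,0,0.05,0,0,0],[0,0,0.05,0,0,0]],
  ],
)

```text
clock: 9.3
eef_pos: [555.8, 84.5, 133.3]
tool_rot: [-3.136, 0.003, 1.308]
force: [0.3, 0.1, -0.2]
width: 59.2
```

Emit:
move_arm(
  moves=[
    [[0,0,0,0,0,0],[0,0,0,0,0,0],[0,0,0,0,0,0],[0,0,0,0,0,0],[0,0,0,0,0,0],[0,0,0,0,0,0],[0,0,-0.005,0,0,0],[0,0,-0.01,0,0,0],[0,0,-0.015,0,0,0],[0,0,-0.016,0,0,0],[0,0,-0.016,0,0,0]],
  ],
  jaw=0.1,
)

```text
clock: 10.68
eef_pos: [558.4, 84.9, 151.8]
tool_rot: [3.141, -0.0, 1.308]
force: [3.2, 0.0, -7.0]
width: 15.1
```

Emit:
move_arm(
  moves=[
    [[0,0,0,0,0,-0.13],[0,0,0,0,0,-0.27],[0,0,0,0,0,-0.42],[0,0,0,0,0,-0.57],[0,0,0,0,0,-0.72],[0,0,0,0,0,-0.87],[0,0,0,0,0,-1.02],[0,0,0,0,0,-1.16],[0,0,0,0,0,-1.26],[0,0,0,0,0,-1.309],[0,0,0,0,0,-1.309],[0,0,0,0,0,-1.309]],
  ],
)

```text
clock: 12.18
eef_pos: [557.6, 86.8, 151.6]
tool_rot: [3.14, -0.002, 2.619]
force: [2.0, 5.4, -7.2]
width: 15.0
```

Run:
```python
from h import *
for i in range(2):
    S=snap('scene','scene7')
    s=ctrl.read_state(); print({k:np.round(s[k],3) for k in('clock','eef_pos','tool_rot','force','torque','width','qpos')})
a=cv2.resize(S['color'][130:280,230:420],None,fx=4,fy=4);cv2.imwrite('pics/scene7z.png',a)
```

```text
{'clock': np.float64(12.225), 'eef_pos': array([557.601,  86.824, 151.562]), 'tool_rot': array([ 3.140e+00, -2.000e-03,  2.619e+00]), 'force': array([ 1.306,  4.87 , -7.244]), 'torque': array([ 0.957, -0.545,  0.009]), 'width': np.float64(15.301), 'qpos': array([ 0.03 ,  0.629, -0.36 ,  1.833,  0.311,  0.735,  2.12 ])}
{'clock': np.float64(12.275), 'eef_pos': array([557.59 ,  86.845, 151.555]), 'tool_rot': array([ 3.140e+00, -2.000e-03,  2.619e+00]), 'force': array([ 2.566,  4.316, -5.251]), 'torque': array([ 0.966, -0.602,  0.018]), 'width': np.float64(15.286), 'qpos': array([ 0.03 ,  0.629, -0.36 ,  1.833,  0.31 ,  0.735,  2.12 ])}
```

View pics/scene7z.png

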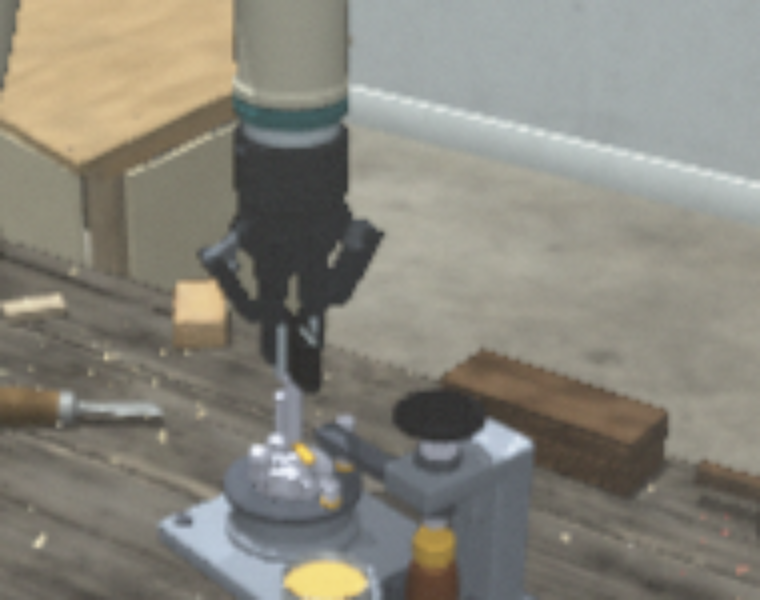

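Emit:
move_arm(
  moves=[
    [[0,0.001,0.005,0,0,0],[0,0.001,0.01,0,0,0],[0,0.001,0.0157,0,0,0],[0,0.001,0.0157,0,0,0],[0,0.001,0.0157,0,0,0]],
  ],
)

```text
clock: 12.9
eef_pos: [557.9, 86.8, 136.7]
tool_rot: [3.141, -0.001, 2.618]
force: [-2.3, 5.6, 4.5]
width: 15.5
```

Emit:
move_arm(
  moves=[
    [[0,0,0,0,0,0],[0,0,0,0,0,0],[0,0,0,0,0,0],[0,0,0,0,0,0],[0,0,-0.025,0,0,0],[0,0,-0.06,0,0,0],[0,0,-0.11,0,0,0],[0,0,-0.11,0,0,0]],
  ],
  jaw=0.7,
)

```text
clock: 13.9
eef_pos: [561.1, 86.5, 250.0]
tool_rot: [3.136, 0.006, 2.617]
force: [-0.4, 1.0, 0.2]
width: 60.1
```

Run:
```python
from h import *
S=snap('scene','scene8');T=get_image('top')
s=ctrl.read_state(); print({k:np.round(s[k],3) for k in('clock','eef_pos','tool_rot','force','torque','width')})
a=cv2.resize(S['color'][130:280,230:420],None,fx=4,fy=4);cv2.imwrite('pics/scene8z.png',a)
a=cv2.resize(T['color'][150:290,220:400],None,fx=4,fy=4);cv2.imwrite('pics/top8z.png',a)
print(rel((517,-59,245),0.8),rel((517,-59,190),0.8))
```

```text
{'clock': np.float64(14.0), 'eef_pos': array([558.518,  85.473, 246.277]), 'tool_rot': array([3.142e+00, 1.000e-03, 2.617e+00]), 'force': array([-1.097, -0.167,  0.176]), 'torque': array([0.001, 0.018, 0.093]), 'width': np.float64(59.856)}
[-3.6500e-02 -1.4580e-01  1.3000e-03  6.0000e-04  5.0000e-04  1.8167e+00] [-3.6400e-02 -1.4580e-01  5.6300e-02  6.0000e-04  5.0000e-04  1.8167e+00]
```

View pics/scene8z.png

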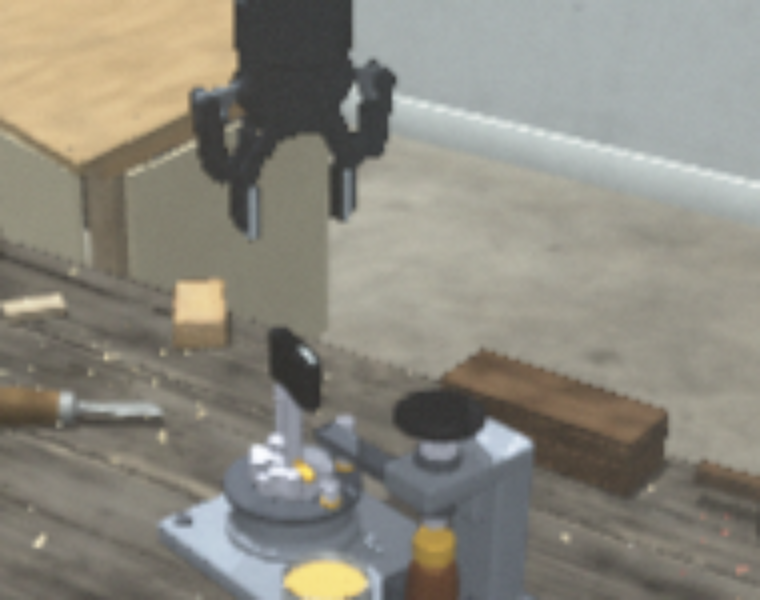

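View pics/top8z.png

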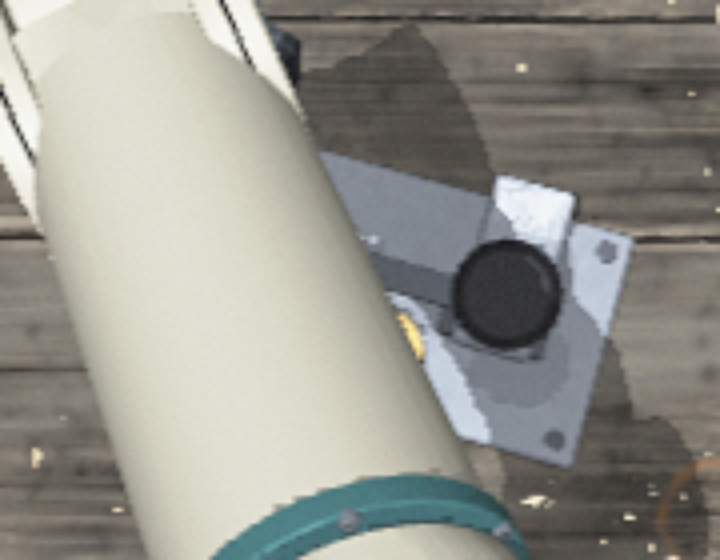

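The knob is at zoomed (295,368), the same height as before, with its nose towards the plunger side, so it is home in the last notch. Next, shut the jaws and move over the plunger head.

Emit:
move_arm(
  moves=[
    [[-0.009,-0.036,0,0,0,0],[-0.018,-0.073,0,0,0,0],[-0.027,-0.11,0,0,0,0],[-0.036,-0.145,0,0,0,0],[-0.036,-0.145,0,0,0,0],[-0.036,-0.145,0.02,0,0,0],[-0.036,-0.145,0.04,0,0,0],[-0.036,-0.145,0.045,0,0,0],[-0.036,-0.145,0.045,0,0,0]],
  ],
  jaw=0,
)

```text
clock: 15.12
eef_pos: [516.9, -57.1, 200.6]
tool_rot: [-3.141, -0.001, 2.618]
force: [0.7, 0.5, 0.3]
width: 0.2
```

Run:
```python
from h import *
S=snap('scene','scene9')
s=ctrl.read_state(); print({k:np.round(s[k],3) for k in('clock','eef_pos','tool_rot','force','torque','width')})
a=cv2.resize(S['color'][130:280,230:420],None,fx=4,fy=4);cv2.imwrite('pics/scene9z.png',a)
```

```text
{'clock': np.float64(15.175), 'eef_pos': array([517.324, -57.216, 201.157]), 'tool_rot': array([ 3.141, -0.   ,  2.618]), 'force': array([-0.749,  0.382,  0.588]), 'torque': array([ 0.006,  0.004, -0.001]), 'width': np.float64(0.138)}
```

View pics/scene9z.png

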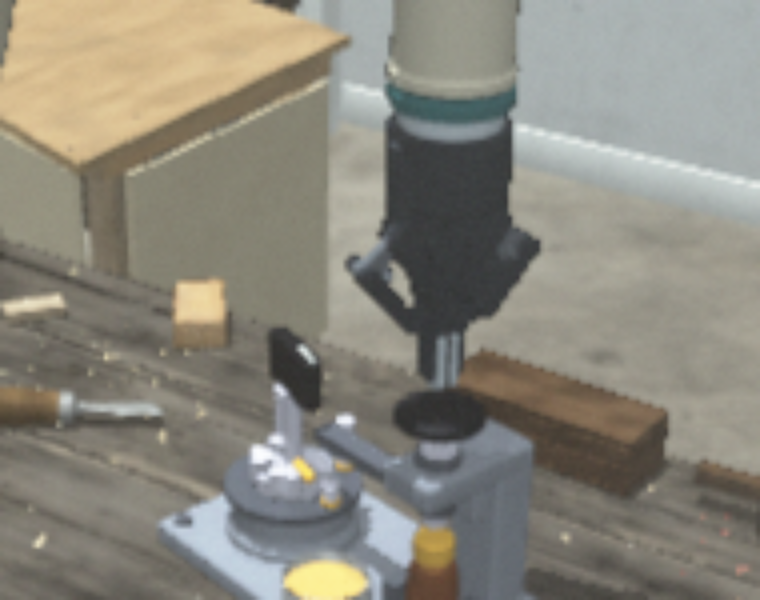

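Shut fingers sit over the middle of the head at zoomed (440,385). Next, press.

Emit:
move_arm(
  moves=[
    [[0,0,0.01,0,0,0],[0,0,0.016,0,0,0],[0,0,0.02,0,0,0],[0,0,0.024,0,0,0],[0,0,0.028,0,0,0],[0,0,0.031,0,0,0],[0,0,0.033,0,0,0],[0,0,0.033,0,0,0]],
  ],
)

```text
clock: 16.18
eef_pos: [517.0, -57.8, 168.3]
tool_rot: [-3.141, 0.0, 2.617]
force: [-1.2, 0.4, 4.7]
width: 0.1
```

Emit:
move_arm(
  moves=[
    [[0,0,0.001,0,0,0],[0,0,0.002,0,0,0],[0,0,0.003,0,0,0],[0,0,0.0035,0,0,0],[0,0,0.0035,0,0,0]],
  ],
)

```text
clock: 16.8
eef_pos: [517.0, -57.8, 165.5]
tool_rot: [-3.141, 0.001, 2.617]
force: [-2.5, 0.2, 11.6]
width: -0.0
```

Run:
```python
from h import *
for i in range(3):
    S=snap('scene','scene10')
    s=ctrl.read_state(); print({k:np.round(s[k],3) for k in('clock','eef_pos','force')})
a=cv2.resize(S['color'][130:280,230:420],None,fx=4,fy=4);cv2.imwrite('pics/scene10z.png',a)
```

```text
{'clock': np.float64(16.85), 'eef_pos': array([517.041, -57.825, 165.537]), 'force': array([-3.557, -0.401, 12.258])}
{'clock': np.float64(16.9), 'eef_pos': array([517.022, -57.792, 165.498]), 'force': array([-4.149,  0.415, 11.705])}
{'clock': np.float64(16.95), 'eef_pos': array([517.044, -57.802, 165.53 ]), 'force': array([-4.75 , -0.185, 12.156])}
```

View pics/scene10z.png

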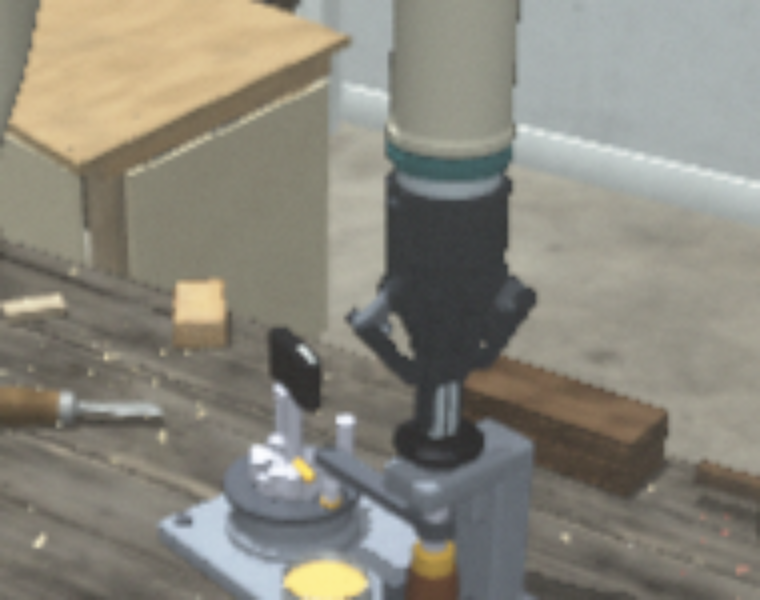

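Emit:
move_arm(
  moves=[
    [[0,0,0.001,0,0,0],[0,0,0.002,0,0,0],[0,0,0.002,0,0,0],[0,0,0.002,0,0,0]],
  ],
)

```text
clock: 17.45
eef_pos: [517.2, -57.8, 165.3]
tool_rot: [-3.141, 0.002, 2.617]
force: [-7.7, -0.3, 27.1]
width: 0.1
```

The plunger is on its hard stop at 165.3 mm, which is 18.7 mm of travel, with the force rising to 27 N. Next, release it and retreat upward.

Emit:
move_arm(
  moves=[
    [[0,0,-0.005,0,0,0],[0,0,-0.012,0,0,0],[0,0,-0.02,0,0,0],[0,0,-0.04,0,0,0],[0,0,-0.08,0,0,0],[0,0,-0.12,0,0,0],[0,0,-0.12,0,0,0],[0,0,-0.12,0,0,0],[0,0,-0.12,0,0,0]],
  ],
)

```text
clock: 18.58
eef_pos: [516.3, -57.8, 281.3]
tool_rot: [-3.141, -0.002, 2.617]
force: [-0.4, -0.4, -0.5]
width: -0.0
```

Run:
```python
from h import *
S=snap('scene','scene11')
s=ctrl.read_state(); print({k:np.round(s[k],3) for k in('clock','eef_pos','force')})
a=cv2.resize(S['color'][130:280,230:420],None,fx=4,fy=4);cv2.imwrite('pics/scene11z.png',a)
```

```text
{'clock': np.float64(18.625), 'eef_pos': array([516.404, -57.789, 281.394]), 'force': array([-0.689, -0.603,  0.255])}
```

View pics/scene11z.png

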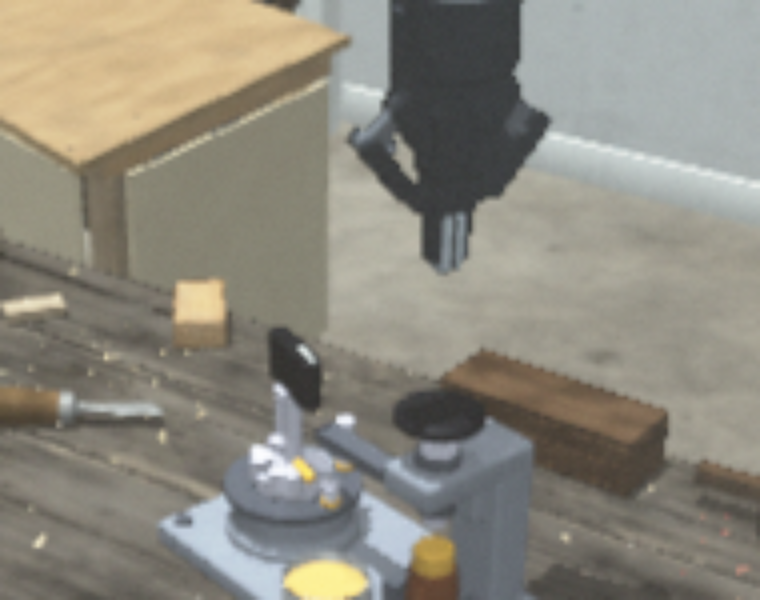

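View pics/scene11.png

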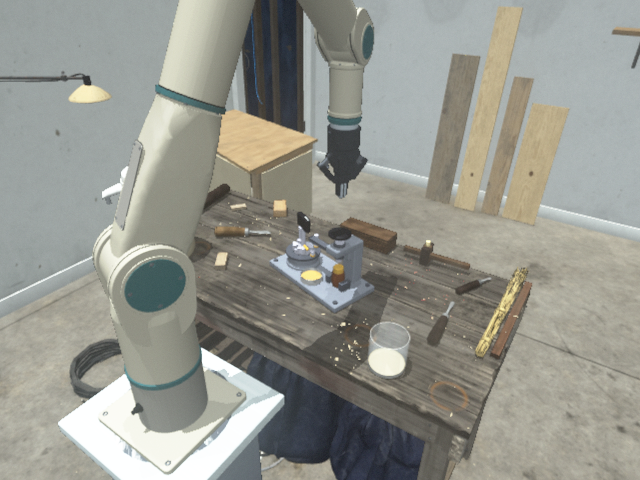

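The plunger head is back up at zoomed (440,413). The ferrule sits lower, at (434,555) against about (434,547) before, with a gap under the ram. The knob is home and the other things are where they were. Handing in.

```bash
python3 -c "
from h import *
print(job.finish_job())"
```

```text
the job is handed in; nothing more can be done
None
```

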